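Make up the mallet kit and the chisel kit

ROBOT

A 6-joint arm with a two-finger parallel gripper is mounted at the origin on the work surface. World frame = base frame: x ahead of the robot, y to its left, z up, the work surface at z = 0. Lengths are in m, angles in degrees, forces in N, time in s.
With the tool pointing down it reaches from about 0.375 to 0.9 m from the base axis. Payload 3.1 kg.
Tool frame: the origin (TCP) lies on the centre line of the jaws, within the pads' length; the fingertips stand finger_overhang ahead of it and the grasp point (between the pads) lies 5 mm behind it (finger_overhang is the distance from the TCP to the fingertips, in m); z points along the fingers, y is the line along which they close (so a half turn about z gives the same grasp; the last joint's range is limited). The gripper opens to 87 mm and grips with 3 to 60 N. Pads are 19 mm wide; open, the fingers measure 117 mm over their backs; the gripper's body (75 mm by 190 mm) begins 51 mm behind the grasp point.
Start: joints at [65.174, 30.224, 82.088, -0, 67.689, -10.227], TCP at [0.157, 0.605, 0.237] pointing down, gripper open.
Joint ranges: [-176.69, 176.69], [-43.24, 126.21], [12.49, 139.97], [-82, 262], [0, 151.66], [-163.58, 163.58]. Speed limits (degrees/s): [159.86, 159.86, 180, 180, 180, 180].

INTERFACE

Orientations are given as a 3x3 rotation matrix whose columns are the frame's x, y, z axes.
In Python, from rig import read_state, capture, calibration, hand_in, finger_overhang gives the robot as it stands.
- The arm moves only by the tool send_rows, never from a script. Its argument "plan" is a list of rows, each a list of 5 numbers: the closure in counts, from 0 (fully open) to 255 (shut), then the shift along the tool's x, y, z in m, then the turn about the tool's z in rad. A call has 1 to 20 rows; each row shifts and turns the commanded pose from where the row before left it, along the tool's axes as they then stand; what a row does not reach is not made up. A row lasts 1/12 s, in which the tool goes at most 41.7 mm and 7.16 degrees, less where a joint would pass 70% of its speed; a pose out of reach is approached as far as the arm can. A call is refused whole if a number of a shift passes 0.0417 or a number of a turn 0.125, either way. A call with a gripper value outside its range is refused whole. The fingers move at their own pace and stop on an object; the grip force is fixed at half the most. Time passes only in rows, so rows that do not move let the fingers close. It gives the time, the measured TCP pose, the force, the opening and the grip force at its end, in the units of the state.
- read_state(): the state, without advancing time (a new reading comes with each control period).
- capture(name): name is "scene" or "side" or "wrist"; returns (picture, depth): 400x640x3 uint8, blue, green, red; 400x640 float32, m along the optical axis (not along the pixel's ray), 0 where there is no reading.
- calibration(name): a dict with "fx", "fy", "cx", "cy" (pixels), "xyz" and "rotation" of the camera in the world. Camera axes: x right, y down, z forward; pixel columns grow to the right and rows downward; lengths in m; the calibration is good to about 2 mm. A picture is of the moment at which its call begins: read the wrist's pose just before it. calibration takes no time and is no camera call; for the wrist camera it gives the pose at the moment of the call.
- hand_in(): hands the job in; it is judged then, once.
The state is a dict: "time_s": time; "joint_positions": joint angles; "qvel": joint speeds; "tau": joint torques, N m; "position": TCP position; "tcp_rot": TCP orientation; "force": force on the tool from outside, world axes, zero at the start; "moment": the same for the moment, N m; "opening": opening from 0.0 (shut) to 1.0 (fully open); "grasp_force": force on a finger pad.
Only numpy, scipy, OpenCV 4.12 (cv2) and the standard library are available. Lean on these libraries where they do the work, as an engineer would, in place of code of your own. Each camera call takes 0.05 s, during which the arm holds its last target. There are 200 camera calls.

TASK

Make up the two tool-making kits from the parts on the bench: into the broad tray go the mallet head (in the wide oblong bay beside the square one), the wide brass ferrule (in the square bay) and the wooden wedge (in the long narrow bay); into the long slim tray go the chisel handle (in the long bay) and the narrow brass ferrule (in the small square bay). Set every part flat on the floor of its bay, the same way up as you found it and leave them at rest. Leave the nail jar, the screwdriver and the steel cup where they are.

Things in the scene. Friction and masses are not known exactly. Their poses are not given: they have to be found in the camera images.
- head_mid (a point): Mallet head: plain mid-brown wooden block 45 (x) x 76 (y) x 50 mm high with an 18 x 28 mm handle hole straight down through it. Point at its centre, 25 mm above its underside; y along its length, z up; it starts on the bench the way it is to lie in its tray.
- wedge_mid (a point): Wooden wedge, dark wood, 22 (x) x 76 (y) x 34 mm high, standing on its side edge so that its taper shows from above: the sides are parallel, 22 mm apart, from the butt at y = -38 to y = +6 mm, then taper to a blunt point at y = +38 mm. Point at half its length and width, 17 mm above its underside; z up; it starts on the bench the way it is to lie in its tray.
- handle_mid (a point): Chisel handle of pale wood, lying down, 130 mm long along its y: an octagonal grip 34 mm across the flats from y = -65 to +40 mm, then a thin round tenon (21 mm) to y = +65 mm. Point at half its length on its axis, 17 mm above its underside (it rests on a flat and does not roll); x across it, z up; it starts on the bench the way it is to lie in its tray.
- narrow_ferrule_mid (a point): Narrow brass ferrule: plain tube standing on end, 30 mm outside, 22 mm inside diameter, 36 mm high. Point on its axis at half height, 18 mm up; z up; it starts on the bench the way it is to lie in its tray.
- wide_ferrule_mid (a point): Wide brass ferrule: plain tube standing on end, 46 mm outside, 37 mm inside diameter, 36 mm high. Point on its axis at half height, 18 mm up; z up; it starts on the bench the way it is to lie in its tray.
- broad_tray: Broad wooden kit tray for the mallet, fixed to the bench, 134 (x) x 192 (y) mm outside, walls and dividers 6 mm thick and 12 mm high, floor 4 mm thick. Origin at the centre of its underside, x towards the side with the long narrow bay, z up. Three bays, sizes inside, centres in its frame: head bay 70 (x) x 104 (y) mm at x -26, y -38; square ferrule bay 70 x 70 mm at x -26, y +55; long narrow wedge bay 46 (x) x 180 (y) mm at x +38, y 0.
- long_tray: Long slim wooden kit tray for the chisel, fixed to the bench, 70 (x) x 230 (y) mm outside, walls and divider 6 mm thick and 12 mm high, floor 4 mm thick. Origin at the centre of its underside, y along its length towards the small bay, z up. Two bays, sizes inside, centres in its frame: long handle bay 58 (x) x 154 (y) mm at x 0, y -32; small square ferrule bay 58 x 58 mm at x 0, y +80.
- nail_jar: Bystander, to be left alone: amber glass jar with a dark cap, 60 mm across, 75 mm high; origin at the centre of its underside.
- screwdriver: Bystander, to be left alone: wooden-handled screwdriver lying on the bench, about 190 mm long; x along it towards the tip.
- tin: Bystander, to be left alone: open steel cup, 72 mm across the rim, 55 mm high; origin at the centre of its underside.

How it is judged (in metres and radians):
At the end, for the whole second after the job is handed in: All five parts rest on the floor of their own bays (centre height within 4 mm), level within 0.1 rad, centres within 15 mm of the bay centre in tray x (narrow ferrule 17) and in tray y (mallet head and narrow ferrule 17, wedge 55) (x of head_mid in the frame of broad_tray between -0.041 and -0.011 m and y of head_mid in the frame of broad_tray between -0.055 and -0.021 m and z of head_mid in the frame of broad_tray between 0.025 and 0.033 m and angle between each of head_mid, wide_ferrule_mid, wedge_mid, narrow_ferrule_mid's own z axis and vertical below 0.1 rad and x of wide_ferrule_mid in the frame of broad_tray between -0.041 and -0.011 m and y of wide_ferrule_mid in the frame of broad_tray between 0.04 and 0.07 m and z of wide_ferrule_mid in the frame of broad_tray between 0.018 and 0.026 m and x of wedge_mid in the frame of broad_tray between 0.023 and 0.053 m and y of wedge_mid in the frame of broad_tray between -0.055 and 0.055 m and z of wedge_mid in the frame of broad_tray between 0.017 and 0.025 m and x of handle_mid in the frame of long_tray between -0.015 and 0.015 m and y of handle_mid in the frame of long_tray between -0.047 and -0.017 m and z of handle_mid in the frame of long_tray between 0.017 and 0.025 m and angle between handle_mid's own y axis and vertical between 1.47 and 1.67 rad and x of narrow_ferrule_mid in the frame of long_tray between -0.017 and 0.017 m and y of narrow_ferrule_mid in the frame of long_tray between 0.063 and 0.097 m and z of narrow_ferrule_mid in the frame of long_tray between 0.018 and 0.026 m); the robot touches nothing.
It fails at once if the nail jar is shifted by more than 25 mm (distance of nail_jar from where it was at the start of the episode above 0.025 m).
It fails at once if the screwdriver is shifted by more than 25 mm (distance of screwdriver from where it was at the start of the episode above 0.025 m).
It fails at once if the tin is shifted by more than 25 mm (distance of tin from where it was at the start of the episode above 0.025 m).
It also fails if it takes over 128 s, if anything falls off the work surface, if the arm or the gripper's body presses on something with over 40 N, if the wrist force passes 120 N, or if a joint passes its speed limit or range.

## Working session

There is one attempt and no reset: what is moved stays moved. The work goes in short steps, Python scripts to look and compute and a tool call to move; the robot and the scene stay as the last step left them, time stands still between calls to the robot, and variables do not carry over. Pictures are saved under pics/ and viewed, at most 14 in all, crops included, and the job is handed in when it is done.

Besides the shell and the picture viewer there is one more tool, called after "Call:" as a command line: name --pt "numbers of a row" for each row, then --argument value for the rest. send_rows: Moves the arm, as the interface text tells. Its arguments: {"type":"object","properties":{"plan":{"type":"array","items":{"type":"array","items":{"type":"number"}}}},"required":["plan"]}

```bash
mkdir -p pics; ls; python3 - <<'E'
from rig import *
import cv2,numpy as np
s=read_state();print({k:np.round(v,3).tolist() for k,v in s.items()});print(finger_overhang if not callable(finger_overhang) else finger_overhang())
for n in("scene","side"):
    p,d=capture(n);cv2.imwrite(f"pics/{n}0.png",p);np.save(f"{n}0.npy",d);c=calibration(n);print(n,{k:np.round(v,3).tolist() for k,v in c.items()})
E
```

```text
pics
{'time_s': 0.0, 'joint_positions': [65.174, 30.277, 82.157, -0.001, 67.687, -10.229], 'qvel': [0.002, 0.119, 0.002, -0.032, -0.043, -0.053], 'tau': [0.0, -44.003, -17.66, 0.063, 0.058, -0.0], 'position': [0.157, 0.604, 0.236], 'tcp_rot': [[-0.968, 0.252, -0.001], [0.252, 0.968, -0.002], [0.0, -0.002, -1.0]], 'force': [0.16, -1.046, -0.78], 'moment': [-0.032, 0.034, -0.007], 'grasp_force': 0.0, 'opening': 1.001}
0.014
scene {'fx': 367.016, 'fy': 367.016, 'cx': 320.358, 'cy': 199.666, 'xyz': [1.067, 0.262, 0.914], 'rotation': [[-0.479, 0.748, -0.459], [0.878, 0.399, -0.265], [-0.015, -0.53, -0.848]]}
side {'fx': 402.675, 'fy': 402.675, 'cx': 320.223, 'cy': 203.157, 'xyz': [0.156, -0.8, 0.698], 'rotation': [[0.876, -0.271, 0.398], [-0.482, -0.505, 0.717], [0.007, -0.82, -0.573]]}
```

View pics/scene0.png

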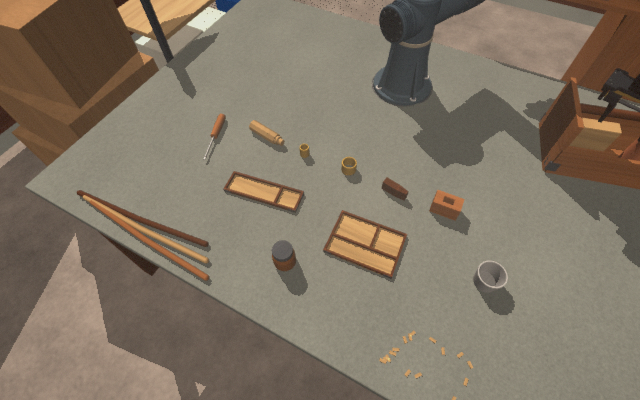

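View pics/side0.png

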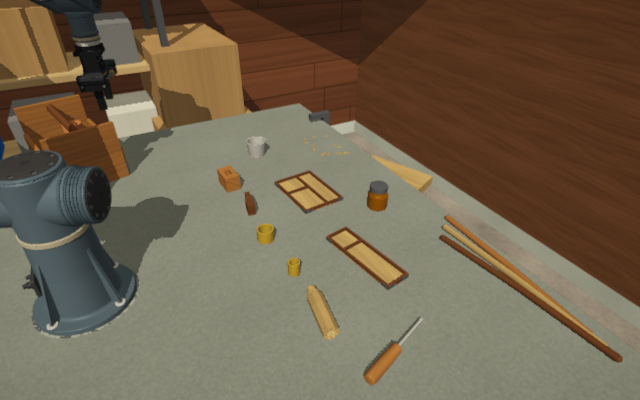

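The scene view shows all parts: handle (266,132), narrow ferrule (305,149), wide ferrule (349,165), wedge (395,188), head (447,204), long tray (264,192), broad tray (366,244). Next I'll get point clusters and a rectified bench picture.

```bash
cat > h.py <<'E'
from rig import *
import cv2,numpy as np
def cloud(d,c):
    v,u=np.mgrid[:d.shape[0],:d.shape[1]]
    p=np.stack([(u-c["cx"])/c["fx"]*d,(v-c["cy"])/c["fy"]*d,d],-1)
    return p@np.array(c["rotation"]).T+np.array(c["xyz"])
def ortho(img,c,z,x0,x1,y0,y1,s):  # picture of plane z: up = +x, left = +y, s px/m
    W,H=int((y1-y0)*s),int((x1-x0)*s)
    w=np.array([[x1,y1,z],[x1,y0,z],[x0,y0,z],[x0,y1,z]])
    q=(w-c["xyz"])@np.array(c["rotation"]);px=q[:,:2]/q[:,2:]*[c["fx"],c["fy"]]+[c["cx"],c["cy"]]
    M=cv2.getPerspectiveTransform(np.float32(px),np.float32([[0,0],[W,0],[W,H],[0,H]]))
    return cv2.warpPerspective(img,M,(W,H),flags=cv2.INTER_CUBIC)
E
python3 - <<'E'
from h import *
for n in("scene","side"):
    c=calibration(n);d=np.load(n+"0.npy");P=cloud(d,c)
    m=(d>0)&(P[...,2]>.007)&(P[...,2]<.09)&(P[...,0]>.2)&(P[...,0]<.95)&(abs(P[...,1])<.6)
    k,l=cv2.connectedComponents(m.astype(np.uint8))
    for i in range(1,k):
        q=P[l==i]
        if len(q)<25: continue
        zt=np.percentile(q[:,2],95);t=q[q[:,2]>zt-.006]
        r=cv2.minAreaRect(np.float32(t[:,:2]*1000));v,u=np.argwhere(l==i).mean(0)
        print(n,(int(u),int(v)),len(q),"ztop %.1f"%(zt*1e3),"rect",np.round(r[0],1),np.round(r[1],1),round(r[2],1))
c=calibration("scene")
o=ortho(cv2.imread("pics/scene0.png"),c,.014,.36,.80,-.3,.35,1200)
cv2.imwrite("pics/o1.png",o);print(o.shape)
E
```

```text
scene (215, 129) 238 ztop 26.1 rect [ 484.6 -458.3] [96.4 20.8] 17.2
scene (265, 132) 395 ztop 34.9 rect [ 439.3 -300.6] [115.8  28.9] 81.5
scene (304, 149) 105 ztop 36.1 rect [ 445.  -149.4] [30.  25.1] 30.4
scene (348, 164) 188 ztop 36.6 rect [434.1   0.9] [44.9 42.3] 26.4
scene (265, 190) 489 ztop 13.8 rect [ 627.1 -186.2] [ 74.5 232.9] 8.9
scene (394, 187) 292 ztop 35.7 rect [446.2 156.4] [75.3 24.5] 78.1
scene (446, 203) 631 ztop 51.4 rect [433.1 305. ] [47.6 76. ] 2.3
scene (154, 234) 2126 ztop 18.0 rect [ 880.1 -380. ] [439.1  86.9] 88.1
scene (365, 243) 824 ztop 13.6 rect [637.5 151.3] [137.9 193.6] 4.5
scene (283, 254) 586 ztop 76.1 rect [784.9 -14.3] [53.1 50.2] 32.5
scene (490, 275) 647 ztop 54.9 rect [591.1 465.5] [70.  69.5] 62.2
side (256, 145) 324 ztop 52.2 rect [589.2 461.1] [71.9 68.5] 82.1
side (228, 177) 403 ztop 49.2 rect [433.4 302.5] [46.5 84.2] 3.3
side (308, 191) 410 ztop 12.0 rect [637.4 147.4] [138.6 197.1] 4.2
side (377, 195) 513 ztop 73.9 rect [782.7 -18.9] [50.5 49.2] 53.6
side (249, 202) 164 ztop 33.5 rect [445.5 153.2] [77.8 22. ] 80.1
side (510, 275) 2586 ztop 16.5 rect [ 878.4 -382.7] [433.3  86.8] 88.1
side (265, 232) 275 ztop 34.6 rect [432.2  -4.4] [47.5 42.1] 66.7
side (367, 256) 586 ztop 12.2 rect [ 626.3 -188.7] [ 75.2 235.3] 8.8
side (293, 266) 182 ztop 34.8 rect [ 444.2 -154.2] [29.3 27.5] 42.8
side (321, 312) 877 ztop 33.5 rect [ 436.9 -298.3] [126.4  27.8] 80.4
side (386, 359) 767 ztop 24.9 rect [ 482.1 -463.5] [94.6 21.6] 19.4
(528, 779, 3)
```

View pics/o1.png

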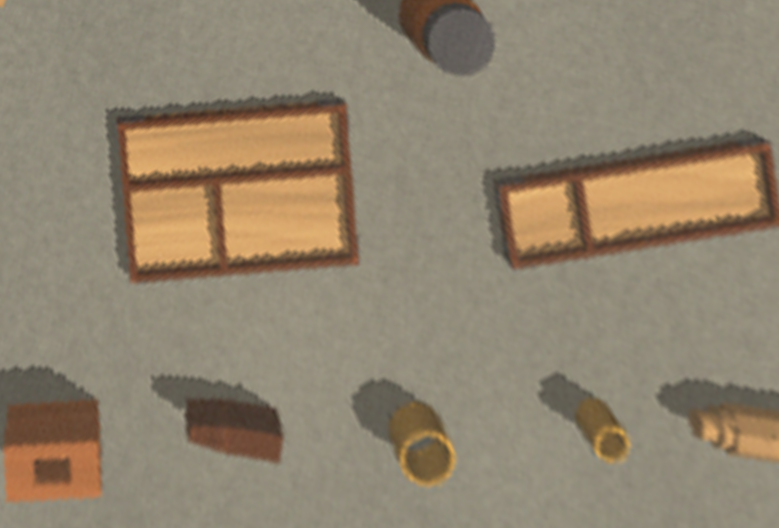

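Looks clear: picture up = +x, left = +y. In the broad tray the square bay is at +y and the wedge bay at +x (yaw ≈ 4.4°). In the long tray the small bay is at +y (yaw ≈ 8.9°). Next I turn the tool so the jaws close along world x.

Call:
send_rows --pt "0 0 0 0 0.119" --pt "0 0 0 0 0.119" --pt "0 0 0 0 0.119" --pt "0 0 0 0 0.119" --pt "0 0 0 0 0.119" --pt "0 0 0 0 0.119" --pt "0 0 0 0 0.119" --pt "0 0 0 0 0.119" --pt "0 0 0 0 0.119" --pt "0 0 0 0 0.119" --pt "0 0 0 0 0.119" --pt "0 0 0 0 0"

```text
time_s: 1.1
position: [0.1574, 0.6045, 0.236]
tcp_rot: [[-0.005, 1.0, -0.0], [1.0, 0.005, -0.001], [-0.001, -0.0, -1.0]]
force: [0.5, 0.5, 0.4]
opening: 0.996
grasp_force: 0.0
```

Call:
send_rows --pt "0 -0.0275 0.02 -0.007 0" --pt "0 -0.0275 0.02 -0.007 0" --pt "0 -0.0275 0.02 -0.007 0" --pt "0 -0.0275 0.02 -0.007 0" --pt "0 -0.0275 0.02 -0.007 0" --pt "0 -0.0275 0.02 -0.007 0" --pt "0 -0.0275 0.02 -0.007 0" --pt "0 -0.0275 0.02 -0.007 0" --pt "0 -0.0275 0.02 -0.007 0" --pt "0 -0.0275 0.02 -0.007 0" --pt "0 -0.0275 0.02 -0.007 0" --pt "0 -0.0275 0.02 -0.007 0" --pt "0 -0.0275 0.02 -0.007 0" --pt "0 -0.0275 0.02 -0.007 0" --pt "0 0 0 0 0" --pt "0 0 0 0 0"

```text
time_s: 2.43
position: [0.4412, 0.2205, 0.3347]
tcp_rot: [[-0.006, 1.0, 0.0], [1.0, 0.006, 0.0], [0.0, 0.0, -1.0]]
force: [-0.6, 0.8, 0.0]
opening: 1.0
grasp_force: 0.0
```

```bash
cat >> h.py <<'E'
def clusters(P,d,n,zmin=.007):
    m=(d>0)&(P[...,2]>zmin)&(P[...,2]<.09)
    k,l=cv2.connectedComponents(m.astype(np.uint8))
    for i in range(1,k):
        q=P[l==i]
        if len(q)<100: continue
        zt=np.percentile(q[:,2],95)
        v,u=np.argwhere(l==i).mean(0)
        for nm,t in(("all",q),("top",q[q[:,2]>zt-.006])):
            r=cv2.minAreaRect(np.float32(t[:,:2]*1000))
            print(n,(int(u),int(v)),nm,len(t),"ztop %.1f"%(zt*1e3),"rect",np.round(r[0],1),np.round(r[1],1),round(r[2],1))
def to(x,y,z,psi):
    s=read_state();p=np.array(s["position"]);R=np.array(s["tcp_rot"]);cur=np.degrees(np.arctan2(R[1,1],R[0,1]))
    t=np.radians(psi);Rt=np.array([[-np.sin(t),np.cos(t),0],[np.cos(t),np.sin(t),0],[0,0,-1]]).T
    print("t %.1f"%s["time_s"],"pos",np.round(p,4),"psi %.2f"%cur,"turn first %.3f rad, then shift"%np.radians(cur-psi),np.round((np.array([x,y,z])-p)@Rt,4),"F",np.round(s["force"],1))
E
sed -i 's/t)\],\[0,0,-1\]\]).T/&/; s/Rt=np.array(.*).T$/Rt=np.array([[-np.sin(t),np.cos(t),0],[np.cos(t),np.sin(t),0],[0,0,-1]])/' h.py
python3 - <<'E'
from h import *
to(.433,.304,.1,2.5)
c=calibration("wrist");p,d=capture("wrist");cv2.imwrite("pics/w1.png",p)
clusters(cloud(d,c),d,"w");print(np.round(c["xyz"],3),np.round(c["rotation"],3),c["fx"])
E
```

```text
t 2.4 pos [0.4412 0.2205 0.3347] psi 0.32 turn first -0.038 rad, then shift [ 0.0838 -0.0045  0.2347] F [-0.6  0.8  0. ]
w (426, 7) all 508 ztop 56.3 rect [590.  443.1] [53.4 27.3] 2.3
w (426, 7) top 173 ztop 56.3 rect [590.8 434.7] [11. 50.] 89.6
w (312, 108) all 1581 ztop 51.9 rect [433.7 305.4] [45.  75.9] 3.3
w (312, 108) top 1534 ztop 51.9 rect [433.7 305.4] [45.  75.9] 3.3
w (438, 183) all 1722 ztop 13.7 rect [636.4 167.1] [136.4 162.2] 4.6
w (438, 183) top 1691 ztop 13.7 rect [636.4 167.1] [136.4 162.2] 4.6
w (320, 208) all 648 ztop 35.7 rect [446.2 156.8] [76.7 22.1] 80.1
w (320, 208) top 595 ztop 35.7 rect [446.2 156.8] [76.7 22. ] 80.1
w (312, 288) all 405 ztop 36.7 rect [432.7   3.4] [42.2 42.1] 49.7
w (312, 288) top 142 ztop 36.7 rect [433.1   9.1] [29.3 44.6] 87.8
[0.441 0.289 0.483] [[ 1.     0.005  0.001]
 [ 0.005 -0.969 -0.247]
 [-0.     0.247 -0.969]] 296.80086402399144
```

View pics/w1.png

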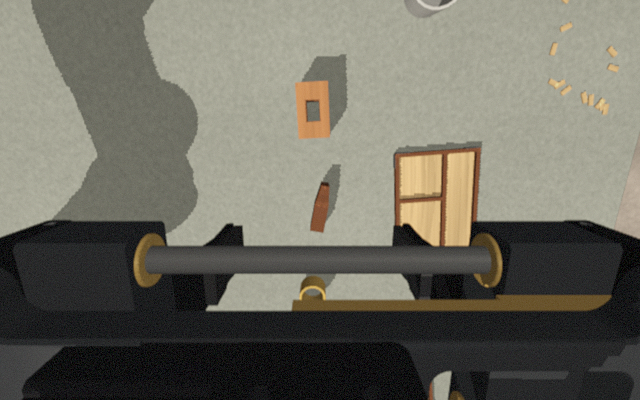

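The wrist view (up = +y, right = +x) shows the wedge's point at the +y end (324,183) and its butt at (317,232). Head first.

Call:
send_rows --pt "0 0 0 0 -0.052" --pt "0 0.0212 -0.0007 0.02 0" --pt "0 0.0212 -0.0007 0.03 0" --pt "0 0.0212 -0.0007 0.03 0" --pt "0 0.0212 -0.0007 0.03 0" --pt "0 0 0 0.035 0" --pt "0 0 0 0.035 0" --pt "0 0 0 0.03 0" --pt "0 0 0 0.03 0" --pt "0 0 0 0.03 0" --pt "0 0 0 0.02 0" --pt "0 0 0 0.01 0" --pt "0 0 0 0 0" --pt "0 0 0 0 0"

```text
time_s: 3.65
position: [0.4316, 0.307, 0.0345]
tcp_rot: [[-0.061, 0.998, -0.001], [0.998, 0.061, -0.0], [-0.0, -0.001, -1.0]]
force: [-0.4, 0.7, 0.5]
opening: 1.004
grasp_force: 0.0
```

Call:
send_rows --pt "255 0 0 0 0" --pt "255 0 0 0 0" --pt "255 0 0 0 0" --pt "255 0 0 0 0" --pt "255 0 0 0 0" --pt "255 0 0 0 0" --pt "255 0 0 0 0" --pt "255 0 0 0 0" --pt "255 0 0 0 0" --pt "255 0 0 0 0"

```text
time_s: 4.48
position: [0.4326, 0.3063, 0.0347]
tcp_rot: [[-0.059, 0.998, 0.0], [0.998, 0.059, 0.0], [0.0, 0.0, -1.0]]
force: [-0.2, -0.9, 2.4]
opening: 0.514
grasp_force: 30.0
```

Call:
send_rows --pt "255 0 0 -0.02 0" --pt "255 0 0 -0.03 0" --pt "255 0 0 -0.03 0" --pt "255 0 0 -0.02 -0.018" --pt "255 -0.0232 0.0184 0 0" --pt "255 -0.0232 0.0184 0 0" --pt "255 -0.0232 0.0184 0 0" --pt "255 -0.0232 0.0184 0 0" --pt "255 -0.0232 0.0184 0 0" --pt "255 -0.0232 0.0184 0 0" --pt "255 -0.0232 0.0184 0 0" --pt "255 -0.0232 0.0184 0 0" --pt "255 -0.0232 0.0184 0 0" --pt "255 0 0 0 0" --pt "255 0 0 0 0"

```text
time_s: 5.73
position: [0.6142, 0.1093, 0.1339]
tcp_rot: [[-0.074, 0.997, -0.001], [0.997, 0.074, 0.0], [0.0, -0.001, -1.0]]
force: [-1.3, 0.4, -1.4]
opening: 0.511
grasp_force: 30.0
```

```bash
python3 - <<'E'
from h import *
to(.614,.111,.040,4.4)
c=calibration("wrist");p,d=capture("wrist");cv2.imwrite("pics/w2.png",p)
clusters(cloud(d,c),d,"w")
E
```

```text
t 5.7 pos [0.6142 0.1093 0.1339] psi 4.24 turn first -0.003 rad, then shift [ 0.0017 -0.0001  0.0939] F [-1.3  0.4 -1.4]
w (353, 99) all 5721 ztop 13.7 rect [636.1 167.7] [136.3 161.5] 4.2
w (353, 99) top 5628 ztop 13.7 rect [636.1 167.7] [136.3 161.5] 4.2
w (125, 133) all 3994 ztop 35.5 rect [446.8 156.4] [76.9 23.5] 79.9
w (125, 133) top 2662 ztop 35.5 rect [446.7 156.3] [76.8 23.3] 79.9
w (100, 297) all 291 ztop 37.1 rect [416.5   3.8] [32.4  9.8] 84.4
w (100, 297) top 217 ztop 37.1 rect [416.5   4. ] [32.   9.8] 84.4
w (518, 382) all 321 ztop 76.1 rect [796.9 -26.1] [12.5 26.8] 6.1
w (518, 382) top 321 ztop 76.1 rect [796.9 -26.1] [12.5 26.8] 6.1
```

Call:
send_rows --pt "255 0.0015 0 0.03 0" --pt "255 0 0 0.03 0" --pt "255 0 0 0.02 0" --pt "255 0 0 0.009 0" --pt "255 0 0 0.004 0" --pt "255 0 0 0 0" --pt "255 0 0 0 0" --pt "85 0 0 0 0" --pt "85 0 0 0 0" --pt "85 0 0 0 0" --pt "85 0 0 0 0" --pt "85 0 0 0 0" --pt "85 0 0 -0.02 0" --pt "85 0 0 -0.03 0" --pt "85 0 0 -0.04 0" --pt "85 0 0 -0.01 0" --pt "85 0 0 0 0" --pt "85 0 0 0 0"

```text
time_s: 7.28
position: [0.6135, 0.1123, 0.142]
tcp_rot: [[-0.077, 0.997, 0.001], [0.997, 0.077, -0.0], [-0.0, 0.001, -1.0]]
force: [-1.0, 0.2, -1.4]
opening: 0.665
grasp_force: 0.0
```

```bash
python3 - <<'E'
from h import *
to(.433,.0025,.140,0)
c=calibration("wrist");p,d=capture("wrist");cv2.imwrite("pics/w3.png",p)
c=calibration("scene");p,d=capture("scene");clusters(cloud(d,c)[160:,200:560],d[160:,200:560],"s",.03)
E
```

```text
t 7.3 pos [0.6135 0.1123 0.142 ] psi 4.41 turn first 0.077 rad, then shift [-0.1098 -0.1805  0.002 ] F [-1.   0.2 -1.4]
s (195, 25) all 164 ztop 35.9 rect [446.7 157.2] [75.1 23.1] 77.7
s (195, 25) top 164 ztop 35.9 rect [446.7 157.2] [75.1 23.1] 77.7
s (157, 66) all 312 ztop 55.5 rect [614.3 112.1] [46.9 75.6] 4.7
s (157, 66) top 204 ztop 55.5 rect [613.9 112.2] [46.9 75.6] 4.0
s (82, 93) all 510 ztop 76.2 rect [786.2 -12.5] [55.4 55.7] 12.9
s (82, 93) top 329 ztop 76.2 rect [784.6 -14.6] [51.8 51.7] 83.9
s (292, 114) all 410 ztop 55.5 rect [590.5 465.2] [69.9 70.9] 83.0
s (292, 114) top 190 ztop 55.5 rect [590.5 465.2] [69.9 70.8] 83.0
```

Call:
send_rows --pt "30 0 0 0 0.077" --pt "30 -0.0159 -0.0257 0 0" --pt "30 -0.0159 -0.0257 0 0" --pt "30 -0.0159 -0.0257 0 0" --pt "30 -0.0159 -0.0257 0 0" --pt "30 -0.0159 -0.0257 0 0" --pt "30 -0.0159 -0.0257 0 0" --pt "30 -0.0159 -0.0257 0 0" --pt "30 0 0 0.02 0" --pt "30 0 0 0.03 0" --pt "30 0 0 0.03 0" --pt "30 0 0 0.022 0" --pt "30 0 0 0.01 0" --pt "30 0 0 0 0" --pt "30 0 0 0 0"

```text
time_s: 8.63
position: [0.432, 0.0014, 0.0281]
tcp_rot: [[0.0, 1.0, -0.004], [1.0, -0.0, 0.001], [0.001, -0.004, -1.0]]
force: [0.3, -0.3, 0.9]
opening: 0.885
grasp_force: 0.0
```

Call:
send_rows --pt "255 0 0 0 0" --pt "255 0 0 0 0" --pt "255 0 0 0 0" --pt "255 0 0 0 0" --pt "255 0 0 0 0" --pt "255 0 0 0 0" --pt "255 0 0 0 0" --pt "255 0 0 0 0" --pt "255 0 0 0 0"

```text
time_s: 9.38
position: [0.4338, 0.001, 0.03]
tcp_rot: [[0.0, 1.0, 0.001], [1.0, -0.0, -0.0], [-0.0, 0.001, -1.0]]
force: [0.9, -0.1, 5.6]
opening: 0.52
grasp_force: 30.0
```

Call:
send_rows --pt "255 0 0 -0.02 0" --pt "255 0 0 -0.03 0" --pt "255 0 0 -0.03 0" --pt "255 0 0 -0.02 0" --pt "255 0.0254 0.0217 0 0" --pt "255 0.0254 0.0217 0 0" --pt "255 0.0254 0.0217 0 0" --pt "255 0.0254 0.0217 0 0" --pt "255 0.0254 0.0217 0 0" --pt "255 0.0254 0.0217 0 0" --pt "255 0.0254 0.0217 0 0" --pt "255 0.0254 0.0217 0 0" --pt "255 0 0 0 0" --pt "255 0 0 0.03 0" --pt "255 0 0 0.03 0" --pt "255 0 0 0.02 0" --pt "255 0 0 0.01 0" --pt "255 0 0 0.004 0" --pt "255 0 0 0 0" --pt "255 0 0 0 0"

```text
time_s: 11.05
position: [0.6075, 0.2041, 0.036]
tcp_rot: [[0.0, 1.0, 0.001], [1.0, -0.0, 0.0], [0.0, 0.001, -1.0]]
force: [0.3, 0.5, -1.3]
opening: 0.519
grasp_force: 30.0
```

Call:
send_rows --pt "85 0 0 0 0" --pt "85 0 0 0 0" --pt "85 0 0 0 0" --pt "85 0 0 0 0" --pt "85 0 0 0 0" --pt "85 0 0 -0.02 0" --pt "85 0 0 -0.03 0" --pt "85 0 0 -0.04 0" --pt "85 0 0 -0.01 0" --pt "85 0 0 0 0" --pt "85 0 0 0 0"

```text
time_s: 11.97
position: [0.6072, 0.2042, 0.136]
tcp_rot: [[-0.0, 1.0, 0.001], [1.0, 0.0, 0.0], [0.0, 0.001, -1.0]]
force: [-0.6, -0.9, -0.3]
opening: 0.668
grasp_force: 0.0
```

```bash
python3 - <<'E'
from h import *
to(.445,.147,.030,-10)
c=calibration("scene");p,d=capture("scene");cv2.imwrite("pics/s4.png",p);clusters(cloud(d,c)[160:,200:560],d[160:,200:560],"s",.03)
E
```

```text
t 12.0 pos [0.6072 0.2042 0.136 ] psi 0.01 turn first 0.175 rad, then shift [-0.0845 -0.1498  0.106 ] F [-0.6 -0.9 -0.3]
s (156, 63) all 498 ztop 55.7 rect [614.2 112. ] [48.4 75.5] 4.7
s (156, 63) top 361 ztop 55.7 rect [613.8 111.6] [47.7 75.4] 5.6
s (82, 93) all 509 ztop 76.1 rect [787.2 -12.6] [55.3 55.4] 84.2
s (82, 93) top 332 ztop 76.1 rect [785.3 -14.7] [52.5 51.3] 0.5
s (292, 114) all 416 ztop 55.3 rect [590.5 465.3] [70.5 71.3] 39.1
s (292, 114) top 188 ztop 55.3 rect [590.5 465.3] [70.5 71.3] 39.1
```

Call:
send_rows --pt "85 0 0 0 0.0875" --pt "85 0 0 0 0.0875" --pt "85 -0.0141 -0.025 0 0" --pt "85 -0.0141 -0.025 0 0" --pt "85 -0.0141 -0.025 0 0" --pt "85 -0.0141 -0.025 0 0" --pt "85 -0.0141 -0.025 0 0" --pt "85 -0.0141 -0.025 0 0" --pt "85 0 0 0.02 0" --pt "85 0 0 0.03 0" --pt "85 0 0 0.03 0" --pt "85 0 0 0.02 0" --pt "85 0 0 0.006 0" --pt "85 0 0 0 0" --pt "85 0 0 0 0"

```text
time_s: 13.27
position: [0.444, 0.147, 0.0289]
tcp_rot: [[0.174, 0.985, -0.002], [0.985, -0.174, -0.0], [-0.001, -0.002, -1.0]]
force: [-0.4, 0.6, -0.5]
opening: 0.666
grasp_force: 0.0
```

Call:
send_rows --pt "255 0 0 0 0" --pt "255 0 0 0 0" --pt "255 0 0 0 0" --pt "255 0 0 0 0" --pt "255 0 0 0 0" --pt "255 0 0 0 0" --pt "255 0 0 0 0" --pt "255 0 0 0 0" --pt "255 0 0 0 0" --pt "255 0 0 0 0"

```text
time_s: 14.1
position: [0.4449, 0.147, 0.0298]
tcp_rot: [[0.174, 0.985, 0.001], [0.985, -0.174, 0.0], [0.0, 0.001, -1.0]]
force: [-0.1, 1.1, 5.4]
opening: 0.247
grasp_force: 30.0
```

Call:
send_rows --pt "255 0 0 -0.02 0" --pt "255 0 0 -0.03 0" --pt "255 0 0 -0.03 0" --pt "255 0 0 -0.02 0" --pt "255 0 0 0 -0.084" --pt "255 0 0 0 -0.084" --pt "255 0 0 0 -0.084" --pt "255 0 0 0 0" --pt "255 0 0 0 0"

```text
time_s: 14.85
position: [0.4444, 0.147, 0.1293]
tcp_rot: [[-0.075, 0.997, -0.001], [0.997, 0.075, -0.0], [-0.0, -0.001, -1.0]]
force: [-0.7, 0.1, 0.2]
opening: 0.249
grasp_force: 30.0
```

```bash
python3 - <<'E'
from h import *
to(.674,.163,.035,4.4)
E
```

```text
t 14.8 pos [0.4444 0.147  0.1293] psi 4.29 turn first -0.002 rad, then shift [-0.0017  0.2302  0.0943] F [-0.7  0.1  0.2]
```

Call:
send_rows --pt "255 -0.0002 0.0288 0 0" --pt "255 -0.0002 0.0288 0 0" --pt "255 -0.0002 0.0288 0 0" --pt "255 -0.0002 0.0288 0 0" --pt "255 -0.0002 0.0288 0 0" --pt "255 -0.0002 0.0288 0 0" --pt "255 -0.0002 0.0288 0 0" --pt "255 -0.0002 0.0288 0 0" --pt "255 0 0 0 0" --pt "255 0 0 0.03 0" --pt "255 0 0 0.03 0" --pt "255 0 0 0.02 0" --pt "255 0 0 0.01 0" --pt "255 0 0 0.004 0" --pt "255 0 0 0 0" --pt "255 0 0 0 0"

```text
time_s: 16.18
position: [0.6748, 0.1632, 0.036]
tcp_rot: [[-0.076, 0.997, 0.001], [0.997, 0.076, 0.0], [0.0, 0.001, -1.0]]
force: [-0.4, -0.3, 0.7]
opening: 0.245
grasp_force: 30.0
```

Call:
send_rows --pt "155 0 0 0 0" --pt "155 0 0 0 0" --pt "155 0 0 0 0" --pt "155 0 0 0 0" --pt "155 0 0 -0.02 0" --pt "155 0 0 -0.03 0" --pt "155 0 0 -0.04 0" --pt "155 0 0 -0.01 0" --pt "155 0 0 0 0.0785" --pt "155 0 0 0 0"

```text
time_s: 17.02
position: [0.6756, 0.1633, 0.1376]
tcp_rot: [[0.003, 1.0, 0.004], [1.0, -0.003, 0.0], [0.0, 0.004, -1.0]]
force: [0.5, 0.3, -0.4]
opening: 0.389
grasp_force: 0.0
```

```bash
python3 - <<'E'
from h import *
to(.445,-.150,.136,0)
E
```

```text
t 17.0 pos [0.6756 0.1633 0.1376] psi -0.17 turn first -0.003 rad, then shift [-0.3133 -0.2306  0.0016] F [ 0.5  0.3 -0.4]
```

Call:
send_rows --pt "80 -0.033 -0.0154 -0.009 0" --pt "80 -0.033 -0.0154 -0.009 0" --pt "80 -0.033 -0.0154 -0.009 0" --pt "80 -0.033 -0.0154 -0.009 0" --pt "80 -0.033 -0.0154 -0.009 0" --pt "80 -0.033 -0.0154 -0.009 0" --pt "80 -0.033 -0.0154 -0.009 0" --pt "80 -0.033 -0.0154 -0.009 0" --pt "80 -0.033 -0.0154 -0.009 0" --pt "80 -0.033 -0.0154 -0.009 0" --pt "80 -0.033 -0.0154 -0.009 0" --pt "80 -0.033 -0.0154 -0.009 0" --pt "80 -0.033 -0.0154 -0.009 0" --pt "80 -0.033 -0.0154 -0.009 0" --pt "80 -0.033 -0.0154 -0.009 0" --pt "80 0 0 0 0" --pt "80 0 0 0 0"

```text
time_s: 18.43
position: [0.4419, -0.3333, 0.2703]
tcp_rot: [[0.004, 1.0, 0.0], [1.0, -0.004, 0.0], [0.0, 0.0, -1.0]]
force: [-0.0, -0.0, -0.8]
opening: 0.687
grasp_force: 0.0
```

```bash
python3 - <<'E'
from h import *
to(.445,-.150,.030,0)
c=calibration("wrist");p,d=capture("wrist");cv2.imwrite("pics/w5.png",p)
clusters(cloud(d,c),d,"w")
c=calibration("scene");p,d=capture("scene");cv2.imwrite("pics/s5.png",cv2.resize(p[130:290,220:520],None,fx=2.5,fy=2.5));clusters(cloud(d,c)[190:,300:],d[190:,300:],"s",.025)
E
```

```text
t 18.4 pos [ 0.4419 -0.3333  0.2703] psi -0.24 turn first -0.004 rad, then shift [0.1833 0.0031 0.2403] F [-0.  -0.  -0.8]
w (464, 72) all 2544 ztop 13.7 rect [ 630.8 -208.5] [ 72.7 187.5] 9.0
w (464, 72) top 2454 ztop 13.7 rect [ 630.8 -208.5] [ 72.7 187.5] 9.0
w (319, 22) all 569 ztop 37.5 rect [ 444.7 -150.9] [29.  29.2] 49.4
w (319, 22) top 309 ztop 37.5 rect [ 444.9 -150.9] [29.  28.9] 55.3
w (621, 156) all 2180 ztop 17.8 rect [ 857.9 -320.6] [ 16.6 197.2] 7.2
w (621, 156) top 1694 ztop 17.8 rect [ 858.1 -320.8] [ 16.5 196.8] 7.3
w (314, 145) all 2462 ztop 35.4 rect [ 439.  -293.7] [129.9  34.1] 81.0
w (314, 145) top 1610 ztop 35.4 rect [ 438.  -299.2] [118.7  26.7] 80.2
w (633, 203) all 897 ztop 17.3 rect [ 892.4 -364.3] [ 22.5 131.8] 5.3
w (633, 203) top 615 ztop 17.3 rect [ 890.5 -371.8] [ 21.5 118.1] 8.6
w (413, 235) all 122 ztop 17.2 rect [ 579.8 -426.4] [42.4  6.4] 17.9
w (413, 235) top 122 ztop 17.2 rect [ 579.8 -426.4] [42.4  6.4] 17.9
s (56, 33) all 560 ztop 55.4 rect [614.7 112.2] [47.6 75.9] 3.3
s (56, 33) top 380 ztop 55.4 rect [614.7 112.1] [47.6 75.6] 3.3
s (88, 47) all 148 ztop 41.1 rect [608.2 203.9] [43.6 45. ] 68.1
s (88, 47) top 88 ztop 41.1 rect [607.9 203.9] [42.6 45.8] 74.5
s (66, 62) all 272 ztop 39.4 rect [674.4 172.7] [23.6 76.4] 4.0
s (66, 62) top 228 ztop 39.4 rect [674.1 172.5] [23.1 76.1] 4.0
s (191, 84) all 470 ztop 55.4 rect [590.9 465.5] [70.2 70.9] 70.3
s (191, 84) top 185 ztop 55.4 rect [590.9 465.5] [70.2 70.9] 70.3
```

View pics/w5.png

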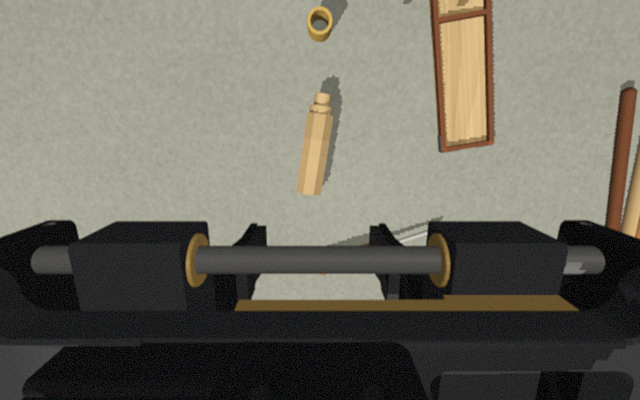

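View pics/s5.png

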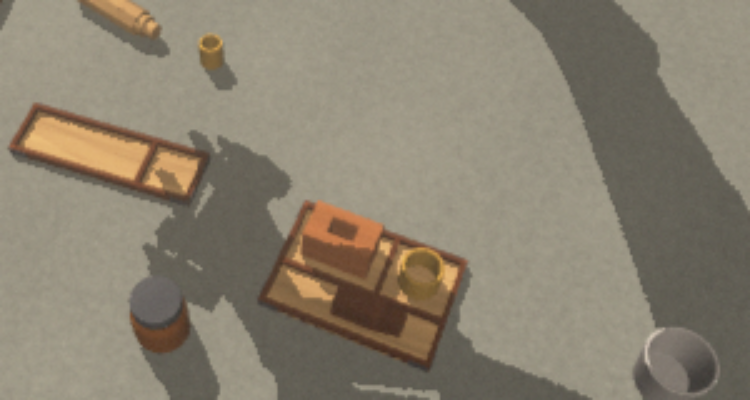

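The wrist view shows the handle with its tenon at the +y end (320,97) and the ferrule at (319,22). The scene view shows all three parts sitting well in the broad tray. Handle next.

Call:
send_rows --pt "80 0 0 0 0.0765" --pt "80 0 0 0 0.0765" --pt "80 0.0143 -0.0046 0.02 0" --pt "80 0.0143 -0.0045 0.03 0" --pt "80 0 0 0.035 0" --pt "80 0 0 0.035 0" --pt "80 0 0 0.035 0" --pt "80 0 0 0.035 0" --pt "80 0 0 0.03 0" --pt "80 0 0 0.018 0" --pt "80 0 0 0.0063 0" --pt "80 0 0 0 0" --pt "80 0 0 0 0" --pt "80 0 0 0 0"

```text
time_s: 19.7
position: [0.4392, -0.302, 0.0275]
tcp_rot: [[0.153, 0.988, 0.002], [0.988, -0.153, -0.002], [-0.001, 0.002, -1.0]]
force: [0.8, -0.4, -0.2]
opening: 0.686
grasp_force: 0.0
```

Call:
send_rows --pt "255 0 0 0 0" --pt "255 0 0 0 0" --pt "255 0 0 0 0" --pt "255 0 0 0 0" --pt "255 0 0 0 0" --pt "255 0 0 0 0" --pt "255 0 0 0 0" --pt "255 0 0 0 0" --pt "255 0 0 0 0" --pt "255 0 0 0 0"

```text
time_s: 20.53
position: [0.4383, -0.3021, 0.0267]
tcp_rot: [[0.154, 0.988, 0.0], [0.988, -0.154, -0.0], [-0.0, 0.0, -1.0]]
force: [0.3, 0.5, 6.9]
opening: 0.381
grasp_force: 30.0
```

Call:
send_rows --pt "255 0 0 -0.02 0" --pt "255 0 0 -0.03 0" --pt "255 0 0 -0.03 0" --pt "255 0 0 -0.02 0" --pt "255 0 0 0 -0.1037" --pt "255 0 0 0 -0.1037" --pt "255 0 0 0 -0.1037" --pt "255 0 0 0 0" --pt "255 0 0 0 0"

```text
time_s: 21.28
position: [0.4379, -0.3015, 0.1258]
tcp_rot: [[-0.153, 0.988, -0.001], [0.988, 0.153, 0.001], [0.001, -0.001, -1.0]]
force: [-0.1, -0.5, -0.4]
opening: 0.384
grasp_force: 30.0
```

```bash
python3 - <<'E'
from h import *
to(.6337,-.2271,.0315,8.9)
E
```

```text
t 21.3 pos [ 0.4379 -0.3015  0.1258] psi 8.81 turn first -0.002 rad, then shift [0.0433 0.2049 0.0943] F [-0.1 -0.5 -0.4]
```

Call:
send_rows --pt "255 0.0062 0.0293 0 0" --pt "255 0.0062 0.0293 0 0" --pt "255 0.0062 0.0293 0 0" --pt "255 0.0062 0.0293 0 0" --pt "255 0.0062 0.0293 0 0" --pt "255 0.0062 0.0293 0 0" --pt "255 0.0062 0.0293 0 0" --pt "255 0 0 0 0" --pt "255 0 0 0.03 0" --pt "255 0 0 0.03 0" --pt "255 0 0 0.02 0" --pt "255 0 0 0.01 0" --pt "255 0 0 0.005 0" --pt "255 0 0 0 0" --pt "255 0 0 0 0"

```text
time_s: 22.53
position: [0.6342, -0.2274, 0.0318]
tcp_rot: [[-0.155, 0.988, 0.001], [0.988, 0.155, -0.001], [-0.001, 0.001, -1.0]]
force: [0.8, 0.4, -0.4]
opening: 0.388
grasp_force: 30.0
```

Call:
send_rows --pt "108 0 0 0 0" --pt "108 0 0 0 0" --pt "108 0 0 0 0" --pt "108 0 0 0 0" --pt "108 0 0 -0.02 0" --pt "108 0 0 -0.03 0" --pt "108 0 0 -0.04 0" --pt "108 0 0 -0.01 0" --pt "108 0 0 0 0.0777" --pt "108 0 0 0 0.0777" --pt "108 0 0 0 0" --pt "108 0 0 0 0"

```text
time_s: 23.53
position: [0.6339, -0.2269, 0.1311]
tcp_rot: [[-0.003, 1.0, -0.0], [1.0, 0.003, 0.0], [0.0, -0.0, -1.0]]
force: [-1.0, -0.0, 0.1]
opening: 0.576
grasp_force: 0.0
```

```bash
python3 - <<'E'
from h import *
to(.445,-.1505,.030,0)
E
```

```text
t 23.5 pos [ 0.6339 -0.2269  0.1311] psi 0.18 turn first 0.003 rad, then shift [ 0.0764 -0.1889  0.1011] F [-1.  -0.   0.1]
```

Call:
send_rows --pt "108 0.0109 -0.027 0 0" --pt "108 0.0109 -0.027 0 0" --pt "108 0.0109 -0.027 0 0" --pt "108 0.0109 -0.027 0 0" --pt "108 0.0109 -0.027 0 0" --pt "108 0.0109 -0.027 0 0" --pt "108 0.0109 -0.027 0 0" --pt "108 0 0 0 0" --pt "108 0 0 0.03 0" --pt "108 0 0 0.03 0" --pt "108 0 0 0.02 0" --pt "108 0 0 0.015 0" --pt "108 0 0 0.006 0" --pt "108 0 0 0 0" --pt "108 0 0 0 0"

```text
time_s: 24.78
position: [0.4453, -0.1511, 0.0302]
tcp_rot: [[-0.002, 1.0, 0.0], [1.0, 0.002, -0.0], [-0.0, 0.0, -1.0]]
force: [0.3, 0.4, -0.5]
opening: 0.579
grasp_force: 0.0
```

Call:
send_rows --pt "255 0 0 0 0" --pt "255 0 0 0 0" --pt "255 0 0 0 0" --pt "255 0 0 0 0" --pt "255 0 0 0 0" --pt "255 0 0 0 0" --pt "255 0 0 0 0" --pt "255 0 0 0 0" --pt "255 0 0 -0.02 0" --pt "255 0 0 -0.03 0" --pt "255 0 0 -0.03 0" --pt "255 0 0 -0.02 0" --pt "255 0 0 0 0" --pt "255 0 0 0 0"

```text
time_s: 25.95
position: [0.4454, -0.1511, 0.1311]
tcp_rot: [[-0.001, 1.0, 0.002], [1.0, 0.001, -0.001], [-0.001, 0.002, -1.0]]
force: [1.0, 0.3, -0.3]
opening: 0.33
grasp_force: 30.0
```

```bash
python3 - <<'E'
from h import *
to(.615,-.108,.035,0)
c=calibration("scene");p,d=capture("scene");clusters(cloud(d,c)[150:235,200:330],d[150:235,200:330],"s",.018)
E
```

```text
t 25.9 pos [ 0.4454 -0.1511  0.1311] psi 0.08 turn first 0.001 rad, then shift [0.0431 0.1696 0.0961] F [ 1.   0.3 -0.3]
s (50, 33) all 475 ztop 38.7 rect [ 633.8 -218.8] [ 36.4 130.7] 8.6
s (50, 33) top 240 ztop 38.7 rect [ 636.8 -219.2] [ 30.9 128.8] 7.9
```

Call:
send_rows --pt "255 0.0072 0.0283 0 0" --pt "255 0.0072 0.0283 0 0" --pt "255 0.0072 0.0283 0 0" --pt "255 0.0072 0.0283 0 0" --pt "255 0.0072 0.0283 0 0" --pt "255 0.0072 0.0283 0 0" --pt "255 0 0 0 0" --pt "255 0 0 0.03 0" --pt "255 0 0 0.03 0" --pt "255 0 0 0.02 0" --pt "255 0 0 0.01 0" --pt "255 0 0 0.005 0" --pt "255 0 0 0 0" --pt "255 0 0 0 0"

```text
time_s: 27.17
position: [0.6139, -0.1075, 0.0348]
tcp_rot: [[-0.001, 1.0, -0.001], [1.0, 0.001, 0.0], [0.0, -0.001, -1.0]]
force: [-0.5, 0.3, -0.5]
opening: 0.327
grasp_force: 30.0
```

Call:
send_rows --pt "108 0 0 0 0" --pt "108 0 0 0 0" --pt "108 0 0 0 0" --pt "108 0 0 0 0" --pt "108 0 0 -0.02 0" --pt "108 0 0 -0.03 0" --pt "108 0 0 -0.04 0" --pt "108 0 0 -0.03 0" --pt "108 0 -0.03 0 0" --pt "108 0 -0.04 0 0" --pt "108 0 -0.04 0 0" --pt "108 0 -0.04 0 0" --pt "108 0 0 0 0" --pt "108 0 0 0 0"

```text
time_s: 28.33
position: [0.4618, -0.1068, 0.1553]
tcp_rot: [[0.0, 1.0, -0.003], [1.0, -0.0, 0.001], [0.001, -0.003, -1.0]]
force: [1.1, -0.7, 0.4]
opening: 0.57
grasp_force: 0.0
```

```bash
python3 - <<'E'
from h import *
to(.615,-.108,.035,0)
c=calibration("scene");p,d=capture("scene");clusters(cloud(d,c)[150:,200:],d[150:,200:],"s",.018);cv2.imwrite("pics/s7.png",cv2.resize(p[110:290,190:490],None,fx=2.5,fy=2.5))
E
```

```text
t 28.3 pos [ 0.4618 -0.1068  0.1553] psi -0.00 turn first -0.000 rad, then shift [-0.0012  0.1532  0.1203] F [ 1.1 -0.7  0.4]
s (391, 16) all 1720 ztop 86.4 rect [131.  642.1] [266.9  69.8] 89.4
s (391, 16) top 211 ztop 86.4 rect [136.5 629.7] [ 17.3 217.1] 10.9
s (429, 4) all 172 ztop 85.6 rect [ 45.  717.6] [51.1 20.5] 40.2
s (429, 4) top 29 ztop 85.6 rect [ 55.  719.7] [23.1  7.8] 50.0
s (50, 34) all 480 ztop 39.1 rect [ 633.9 -219.3] [ 36.3 131.3] 9.0
s (50, 34) top 233 ztop 39.1 rect [ 636.1 -226.4] [ 27.2 116.2] 7.2
s (87, 43) all 104 ztop 40.8 rect [ 614. -106.] [29.  28.9] 73.6
s (87, 43) top 45 ztop 40.8 rect [ 614.6 -105.7] [28.2 25.8] 32.8
s (156, 74) all 601 ztop 55.6 rect [614.8 112.2] [47.6 75.9] 3.7
s (156, 74) top 377 ztop 55.6 rect [614.7 112.2] [47.5 75.8] 3.7
s (188, 87) all 180 ztop 40.6 rect [608.8 203.9] [43.9 44.4] 71.0
s (188, 87) top 91 ztop 40.6 rect [608.6 203.5] [42.9 44.4] 71.7
s (83, 104) all 557 ztop 76.0 rect [787.5 -12.6] [55.7 55.3] 84.3
s (83, 104) top 335 ztop 76.0 rect [784.9 -14.4] [51.8 50.4] 33.3
s (166, 102) all 300 ztop 39.3 rect [674.1 172.8] [23.8 76.4] 4.9
s (166, 102) top 229 ztop 39.3 rect [673.8 172.5] [23.  76.2] 3.9
s (291, 124) all 540 ztop 55.4 rect [590.7 465.5] [70. 71.] 70.6
s (291, 124) top 186 ztop 55.4 rect [590.7 465.5] [70. 71.] 70.6
```

View pics/s7.png

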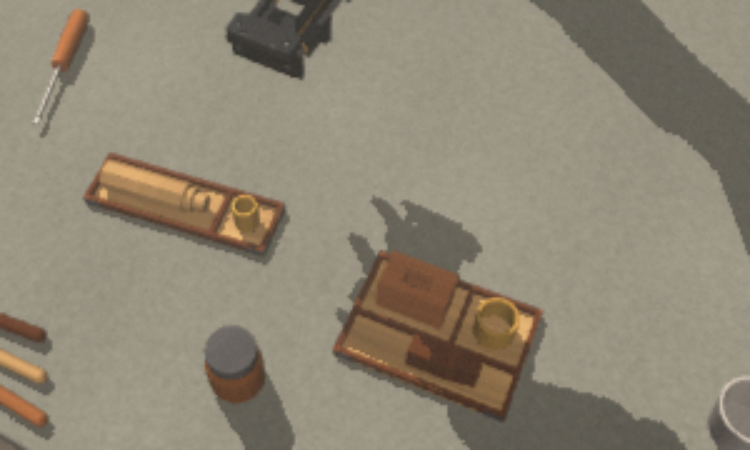

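All five parts sit in their bays: handle at (150,185) and narrow ferrule (245,212) in the crop's long tray, and head (415,290), wide ferrule (497,322) and wedge (445,355) in the broad tray. The bystanders haven't moved and the gripper is clear.

```bash
python3 -c "
from rig import *
print(hand_in())"
```

```text
the job is handed in; nothing more can be done
None
```

The job is handed in at about 28 s: the last camera check showed all five parts in their own bays within a few millimetres of target, with the bystanders where they were; no verdict was returned.

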